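# Sort the bench leftovers into the colour trays

## Robot

A 6-joint arm with a two-finger parallel gripper is mounted at the origin on a cart in front of the work surface, level with it; the furniture and walls round the work are solid. World frame = base frame: x ahead of the robot, y to its left, z up, the work surface at z = 0. Lengths are in m, angles in degrees, forces in N, time in s.
With the tool pointing down it reaches from about 0.35 to 0.8 m from the base axis. Payload 7.3 kg.
Tool frame: the origin (TCP) lies midway between the tips of the shut fingers; the grasp point (between the pads) lies 19 mm behind it (bot.tcp_to_grasp is the z of the grasp point in the tool frame, in m); z points along the fingers, y is the line along which they close (so a half turn about z gives the same grasp; the last joint's range is limited). The gripper opens to 85 mm and grips with 20 to 120 N. Pads are 22 mm wide; open, the fingers measure 114 mm over their backs; the gripper's body (76 mm by 85 mm) begins 54 mm behind the grasp point. The pads swing forward as they close: fully open they stand 13 mm farther back than shut.
Start: joints at [-75.802, 19.595, 87.324, -0, 73.075, -8.365], TCP at [0.201, -0.485, 0.201] pointing down, gripper open.
Joint ranges: [-145.02, 145.02], [-44.19, 115.74], [2.07, 154.8], [-57.11, 237.11], [16.16, 152.29], [-177.93, 177.93]. Speed limits (degrees/s): [147.25, 147.25, 180, 180, 180, 180].

## Interface

Orientations are given as a 3x3 rotation matrix whose columns are the frame's x, y, z axes.
In Python, from rig import bot, cams, sign_off gives the robot as it stands.
- The arm moves only by the tool play_rows, never from a script. Its argument "motion" is a list of rows, each an object of numbers: "dx", "dy", "dz": the shift along the tool's x, y, z in cm; "turn": the turn about the tool's z in rad; "claw": the finger opening in cm, from 0 to 8.54. In form: [{"dx": .., "dy": .., "dz": .., "turn": .., "claw": ..}, ...]. A call has 1 to 20 rows; each row is the pose to reach, as a shift and turn from the pose commanded when the call began, along the tool's axes at that moment; what a row does not reach only later rows make up. A row lasts 1/10 s, in which the tool goes at most 50 mm and 8.59 degrees, less where a joint would pass 70% of its speed; a pose out of reach is approached as far as the arm can. A call with a gripper value outside its range is refused whole. The fingers move at their own pace and stop on an object; "force" is the grip in N (left out, the last holds). Time passes only in rows, so rows that repeat a pose let the fingers close. It gives the time, the measured TCP pose, the force, the opening and the grip force at its end, in the units of the state.
- bot.get_obs(): the state, without advancing time (a new reading comes with each control period).
- cams.camera(name): name is "scene" or "side" or "wrist"; returns a dict with "frame" (420x560x3 uint8, red, green, blue), "mtx" (3x3 intrinsics, pixels), "world_from_camera" (4x4, takes a point from camera to world coordinates). Camera axes: x right, y up, looking along -z (the intrinsics and any distortion apply to the point x, -y, -z); pixel columns grow to the right and rows downward; lengths in m; the calibration is good to about 2 mm. The wrist camera is an equidistant fisheye: a pixel r from the principal point sees the ray r / f radians off the axis. A picture is of the moment at which its call begins. There is no depth.
- sign_off(): hands the job in; it is judged then, once.
The state is a dict: "t": time; "joint_positions": joint angles; "joint_velocities": joint speeds; "tau": joint torques, N m; "ee_pos": TCP position; "orientation": TCP orientation; "wrist_force": force on the tool from outside, world axes, zero at the start; "ft_torque": the same for the moment, N m; "grip_width": finger opening in m; "gripper_force": force on a finger pad.
Only numpy, scipy, OpenCV 4.12 (cv2) and the standard library are available. Lean on these libraries where they do the work, as an engineer would, in place of code of your own. Each camera call takes 0.05 s, during which the arm holds its last target. There are 200 camera calls.

## Task

Sort the four things left on the bench into their trays: both glass sample vials into the blue tray, standing upright and set down without being dropped; the brown rubber stopper into the yellow tray; the blue marker pen into the red tray, lying flat on its floor. Leave the small beaker and the petri dish where they stand.

Things in the scene. Friction and masses are not known exactly. Their poses are not given: they have to be found in the camera images.
- vial_a_mid (a point): upright glass sample vial with a white screw cap and orange septum, 56 mm tall: body 27 mm across up to 42 mm, cap 30 mm across above that; may be held by body or cap; stands on the worktop. Point at its centre, 28 mm above its foot; z is its upright axis. The two vials are alike
- vial_b_mid (a point): upright glass sample vial with a white screw cap and orange septum, 56 mm tall: body 27 mm across up to 42 mm, cap 30 mm across above that; may be held by body or cap; stands on the worktop. Point at its centre, 28 mm above its foot; z is its upright axis. The two vials are alike
- bung_mid (a point): reddish-brown rubber stopper (slightly tapered), 29 mm across, 28 mm tall, standing on the worktop. Point at its centre, 14 mm above its foot; z up
- pen_mid (a point): blue marker pen lying flat on the worktop, 119 mm long (along its x axis), 12 mm wide and high. Point at the middle of the barrel, 6 mm above the worktop; z up
- tray_blue: moulded open sorting tray, blue plastic, rectangular, outside 146 mm (its x axis) by 100 mm (its y axis), 24 mm high, walls and floor 4 mm thick, inside 138 by 92 mm; fixed to the worktop. The tabs at its short ends stand out 11 mm. Origin: centre of its underside, on the worktop; z up. For the vials
- tray_yellow: moulded open sorting tray, yellow plastic, rectangular, outside 146 mm (its x axis) by 100 mm (its y axis), 24 mm high, walls and floor 4 mm thick, inside 138 by 92 mm; fixed to the worktop. The tabs at its short ends stand out 11 mm. Origin: centre of its underside, on the worktop; z up. For the stopper
- tray_red: moulded open sorting tray, red plastic, rectangular, outside 146 mm (its x axis) by 100 mm (its y axis), 24 mm high, walls and floor 4 mm thick, inside 138 by 92 mm; fixed to the worktop. The tabs at its short ends stand out 11 mm. Origin: centre of its underside, on the worktop; z up. For the pen
- cup_glass: small clear glass beaker, 54 mm across, 58 mm tall, loose bystander between two trays. Origin: centre of its underside
- dish: open petri dish with a yellow-brown filling, 63 mm across, 14 mm tall, loose bystander between two trays. Origin: centre of its underside
Mind the look-alikes: they are no part of the job. Leave any turquoise look-alike of the part that bears vial_a_mid alone. There is more than one size of the part that bears pen_mid; the job needs the larger.

How it is judged:
By the outcome, as a careful person would: the job done as asked, in the order asked, and still so for the second after the job is handed in, with the robot touching nothing.
It also fails if it takes over 104 s, if anything falls off the work surface, if the arm or the gripper's body presses on something with over 40 N, if the wrist force passes 120 N, or if a joint passes its speed limit or range.

## Working session

There is one attempt and no reset: what is moved stays moved. The work goes in short steps, Python scripts to look and compute and a tool call to move; the robot and the scene stay as the last step left them, time stands still between calls to the robot, and variables do not carry over. Pictures are saved under pics/ and viewed, at most 14 in all, crops included, and the job is handed in when it is done.

Besides the shell and the picture viewer there is one more tool, called after "Emit:" by a JSON object that holds its "op" and its "data". play_rows: Moves the arm, as the interface text tells. Its arguments: {"type":"object","properties":{"motion":{"type":"array"},"force":{"type":"number"}},"required":["motion"]}

```bash
mkdir -p pics; cat > h.py <<'E'
import numpy as np, cv2
from rig import bot, cams
def snap(n,f):
    c=cams.camera(n); cv2.imwrite('pics/'+f,c['frame'][:,:,::-1]); np.savez('pics/'+f+'.npz',K=c['mtx'],T=c['world_from_camera'],im=c['frame']); return c
def load(f): return np.load('pics/'+f+'.npz')
def px2w(f,u,v,z,fish=False):
    d=load(f);K=d['K'];T=d['T']
    a=(u-K[0,2])/K[0,0];b=(v-K[1,2])/K[1,1]
    if fish:
        r=np.hypot(a,b); s=np.sin(r)/r if r>1e-9 else 1; ray=np.array([a*s,-b*s,-np.cos(r)])
    else: ray=np.array([a,-b,-1])
    w=T[:3,:3]@ray; o=T[:3,3]; return np.round(o+w*(z-o[2])/w[2],4)
def w2px(f,p,fish=False):
    d=load(f);K=d['K'];T=d['T'];q=T[:3,:3].T@(np.array(p)-T[:3,3]);x,y,z=q[0],-q[1],-q[2]
    if fish:
        h=np.hypot(x,y);t=np.arctan2(h,z);a,b=(x/h*t,y/h*t)
    else:a,b=x/z,y/z
    return np.round([K[0,0]*a+K[0,2],K[1,1]*b+K[1,2]],1)
def crop(f,x0,y0,x1,y1,k,out):
    im=load(f)['im'][y0:y1,x0:x1,::-1]; cv2.imwrite('pics/'+out,cv2.resize(im,None,fx=k,fy=k,interpolation=cv2.INTER_CUBIC))
E
python3 - <<'E'
from h import *
for n in ['scene','side','wrist']:
    c=snap(n,n+'0.png'); print(n,c['mtx'].tolist(),c['world_from_camera'].round(3).tolist())
a=[cv2.imread('pics/%s0.png'%n) for n in ['scene','side']]
for n in ['scene','side']:
    im=cv2.imread('pics/%s0.png'%n); cv2.imwrite('pics/%s0b.png'%n,cv2.resize(im,(800,600),interpolation=cv2.INTER_CUBIC))
o=bot.get_obs(); print(o)
E
```

```text
scene [[385.14105102642833, 0.0, 282.71078962497126], [0.0, 385.14105102642833, 205.11997771917137], [0.0, 0.0, 1.0]] [[-0.865, 0.278, -0.418, 0.108], [-0.502, -0.467, 0.728, 0.721], [0.007, 0.84, 0.543, 0.627], [0.0, 0.0, 0.0, 1.0]]
side [[521.3598269517885, 0.0, 279.2984791192954], [0.0, 521.3598269517885, 213.72064868637526], [0.0, 0.0, 1.0]] [[0.998, -0.019, 0.068, 0.592], [0.069, 0.45, -0.89, -1.142], [-0.014, 0.893, 0.451, 0.607], [0.0, 0.0, 0.0, 1.0]]
wrist [[325.19226210127806, 0.0, 277.751222747514], [0.0, 325.19226210127806, 203.0748968896785], [0.0, 0.0, 1.0]] [[0.384, 0.883, 0.271, 0.271], [-0.923, 0.368, 0.111, -0.455], [-0.002, -0.293, 0.956, 0.373], [0.0, 0.0, 0.0, 1.0]]
{'t': 0.15, 'joint_positions': array([-7.58026013e+01,  1.96266239e+01,  8.73630364e+01, -1.19192586e-03,
        7.30752952e+01, -8.36641295e+00]), 'joint_velocities': array([ 0.06904982, -0.08368699, -0.29949864,  0.06125099,  0.01263471,
        0.06985077]), 'tau': array([ 1.36663963e-03, -4.33909392e+01, -2.46146160e+01, -1.09910754e-04,
        5.78154300e-03, -7.33694598e-07]), 'ee_pos': array([ 0.20137185, -0.48449182,  0.20000134]), 'orientation': array([[ 9.23450449e-01,  3.83717577e-01, -2.97346197e-04],
       [ 3.83717665e-01, -9.23449813e-01,  1.09417963e-03],
       [ 1.45271667e-04, -1.12451766e-03, -9.99999357e-01]]), 'wrist_force': array([ 0.02806568,  0.33965524, -0.48975809]), 'ft_torque': array([-0.03444456,  0.01269458,  0.00509292]), 'gripper_force': 0.0, 'grip_width': 0.0854557426730113}
```

View pics/scene0b.png

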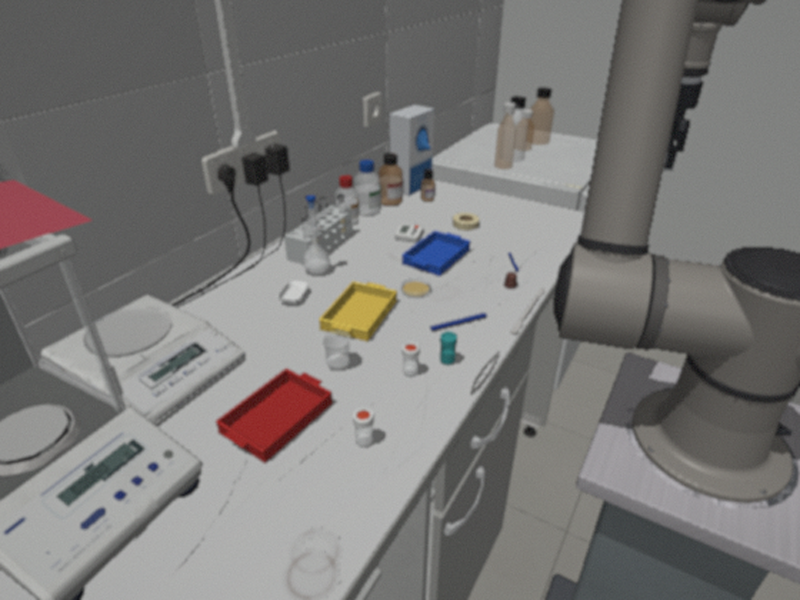

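View pics/side0b.png

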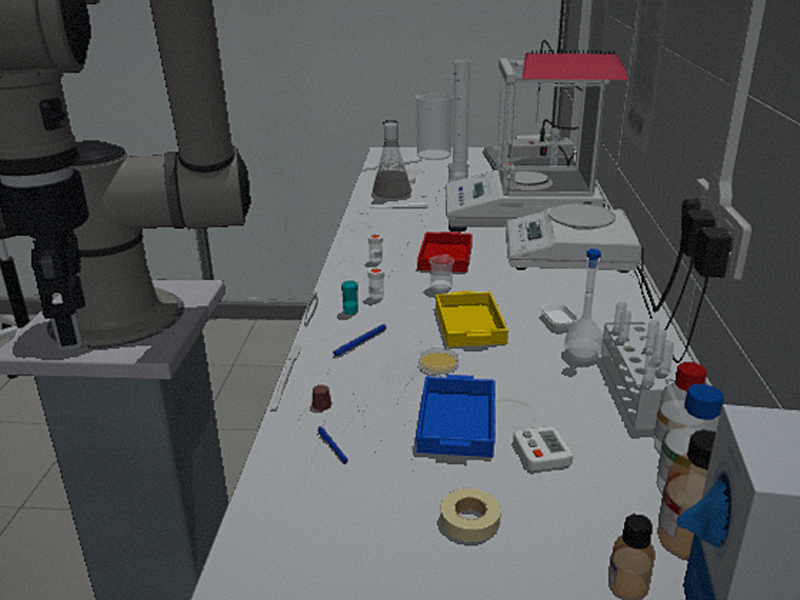

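Scene view (800×600 pixels): white/orange vials are at (411,359) and (364,428). The turquoise look-alike is at (448,348). The stopper is at (511,280), the long pen at (459,322) and the short pen at (513,261). The long pen is the larger one and the two orange-septum vials fit the description. Enlarged crops next, to confirm this and measure.

```bash
python3 - <<'E'
from h import *
crop('scene0.png',150,145,380,318,3.4,'c1.png')
crop('side0.png',195,150,375,330,3.3,'c2.png')
E
```

```text
(no output)
```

View pics/c1.png

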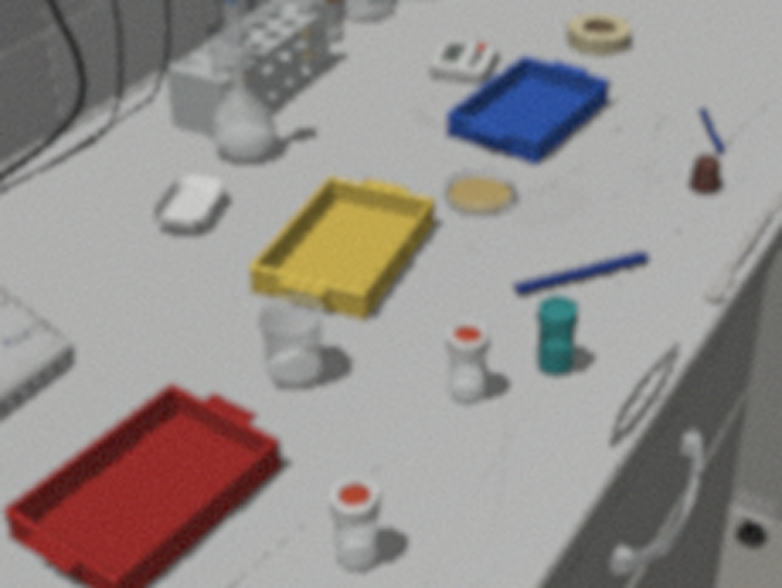

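View pics/c2.png

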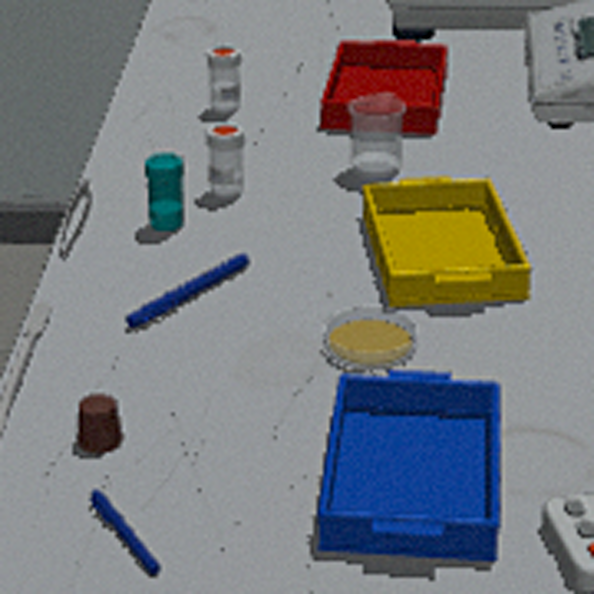

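```bash
python3 - <<'E'
from h import *
S=lambda u,v,z:px2w('scene0.png',150+u/3.4,145+v/3.4,z)[:2]
D=lambda u,v,z:px2w('side0.png',195+u/3.3,150+v/3.3,z)[:2]
for n,s,d,z in [('vA',(468,335),(226,131),.056),('vB',(354,495),(223,53),.056),('bung',(707,161),(98,402),.028),('pen1',(520,289),(244,260),.006),('pen2',(646,258),(132,322),.006),('teal',(558,309),(165,160),.056),('cup',(292,318),(377,101),.058),('dish',(481,192),(370,338),.007)]:
    print(n,S(*s,z),D(*d,z))
for n,ps,f in [('red',[(343,43),(446,44),(438,108),(325,105)],D),('yel',[(366,184),(490,181),(528,268),(388,278)],D),('blue',[(340,377),(499,380),(497,528),(317,524)],D),
 ('yelS',[(333,182),(434,203),(364,298),(253,270)],S),('blueS',[(525,62),(607,92),(536,146),(452,118)],S),('redS',[(172,388),(278,452),(115,582),(10,512)],S)]:
    P=np.array([f(*p,.024) for p in ps]);print(n,P.tolist(),P.mean(0),[round(np.linalg.norm(P[i]-P[i-1]),3) for i in range(4)])
E
```

```text
vA [0.453  0.0946] [0.4587 0.0817]
vB [0.4365 0.2619] [0.4402 0.2464]
bung [ 0.4087 -0.2593] [ 0.4125 -0.2634]
pen1 [ 0.4765 -0.032 ] [ 0.4821 -0.0369]
pen2 [ 0.4071 -0.1227] [ 0.4128 -0.1295]
teal [0.4123 0.036 ] [0.4178 0.0266]
cup [0.5679 0.1433] [0.5756 0.1409]
dish [ 0.5722 -0.1406] [ 0.5767 -0.1449]
red [[0.5406, 0.356], [0.636, 0.3567], [0.6266, 0.2073], [0.5304, 0.2101]] [0.5834   0.282525] [np.float64(0.146), np.float64(0.095), np.float64(0.15), np.float64(0.096)]
yel [[0.569, 0.0572], [0.6648, 0.0664], [0.6857, -0.073], [0.5879, -0.0918]] [ 0.62685 -0.0103 ] [np.float64(0.15), np.float64(0.096), np.float64(0.141), np.float64(0.1)]
blue [[0.5593, -0.2215], [0.6589, -0.2203], [0.651, -0.3715], [0.5522, -0.373]] [ 0.60535  -0.296575] [np.float64(0.152), np.float64(0.1), np.float64(0.151), np.float64(0.099)]
yelS [[0.6779, -0.0654], [0.5853, -0.0813], [0.5628, 0.0607], [0.6578, 0.0746]] [ 0.62095 -0.00285] [np.float64(0.141), np.float64(0.094), np.float64(0.144), np.float64(0.096)]
blueS [[0.6411, -0.3565], [0.5422, -0.34], [0.5544, -0.2111], [0.6463, -0.2171]] [ 0.596    -0.281175] [np.float64(0.139), np.float64(0.1), np.float64(0.129), np.float64(0.092)]
redS [[0.6205, 0.2154], [0.5193, 0.2292], [0.5365, 0.3652], [0.6304, 0.3564]] [0.576675 0.29155 ] [np.float64(0.141), np.float64(0.102), np.float64(0.137), np.float64(0.094)]
```

```bash
cat >> h.py <<'E'
def go(x,y,z,yaw=None):
    o=bot.get_obs();R=o['orientation'];d=R.T@(np.array([x,y,z])-o['ee_pos'])*100
    cy=np.degrees(np.arctan2(R[1,0],R[0,0])); t=0 if yaw is None else -np.radians(yaw-cy)
    print('t %.1f at'%o['t'],o['ee_pos'].round(4),'yaw %.1f'%cy,'-> dx %.2f dy %.2f dz %.2f turn %.3f'%(*d,t))
E
python3 - <<'E'
from h import *
go(.456,.088,.2,54)
E
```

```text
t 0.1 at [ 0.2014 -0.4845  0.2   ] yaw 22.6 -> dx 45.48 dy -43.10 dz 0.06 turn -0.549
```

Emit:
{"op": "play_rows", "data": {"motion": [{"dx": 45.5, "dy": -43.1, "dz": 0, "turn": -0.55, "claw": 5.5}, {"dx": 45.5, "dy": -43.1, "dz": 0, "turn": -0.55, "claw": 5.5}, {"dx": 45.5, "dy": -43.1, "dz": 0, "turn": -0.55, "claw": 5.5}, {"dx": 45.5, "dy": -43.1, "dz": 0, "turn": -0.55, "claw": 5.5}, {"dx": 45.5, "dy": -43.1, "dz": 0, "turn": -0.55, "claw": 5.5}, {"dx": 45.5, "dy": -43.1, "dz": 0, "turn": -0.55, "claw": 5.5}, {"dx": 45.5, "dy": -43.1, "dz": 0, "turn": -0.55, "claw": 5.5}, {"dx": 45.5, "dy": -43.1, "dz": 0, "turn": -0.55, "claw": 5.5}, {"dx": 45.5, "dy": -43.1, "dz": 0, "turn": -0.55, "claw": 5.5}, {"dx": 45.5, "dy": -43.1, "dz": 0, "turn": -0.55, "claw": 5.5}, {"dx": 45.5, "dy": -43.1, "dz": 0, "turn": -0.55, "claw": 5.5}, {"dx": 45.5, "dy": -43.1, "dz": 0, "turn": -0.55, "claw": 5.5}, {"dx": 45.5, "dy": -43.1, "dz": 0, "turn": -0.55, "claw": 5.5}, {"dx": 45.5, "dy": -43.1, "dz": 0, "turn": -0.55, "claw": 5.5}, {"dx": 45.5, "dy": -43.1, "dz": 0, "turn": -0.55, "claw": 5.5}, {"dx": 45.5, "dy": -43.1, "dz": 0, "turn": -0.55, "claw": 5.5}, {"dx": 45.5, "dy": -43.1, "dz": 0, "turn": -0.55, "claw": 5.5}, {"dx": 45.5, "dy": -43.1, "dz": 0, "turn": -0.55, "claw": 5.5}, {"dx": 45.5, "dy": -43.1, "dz": 0, "turn": -0.55, "claw": 5.5}, {"dx": 45.5, "dy": -43.1, "dz": 0, "turn": -0.55, "claw": 5.5}]}}

```text
t: 2.15
ee_pos: [0.4563, 0.0874, 0.2006]
orientation: [[0.587, 0.809, 0.0], [0.809, -0.587, -0.0], [0.0, 0.0, -1.0]]
wrist_force: [-0.5, -0.3, 0.5]
grip_width: 0.055
gripper_force: 0.0
```

```bash
python3 - <<'E'
from h import *
snap('wrist','w1.png'); crop('w1.png',0,0,560,420,1.428,'w1b.png'); go(.456,.088,.2,54)
E
```

```text
t 2.2 at [0.4563 0.0875 0.2005] yaw 54.0 -> dx 0.03 dy -0.05 dz 0.05 turn 0.001
```

View pics/w1b.png

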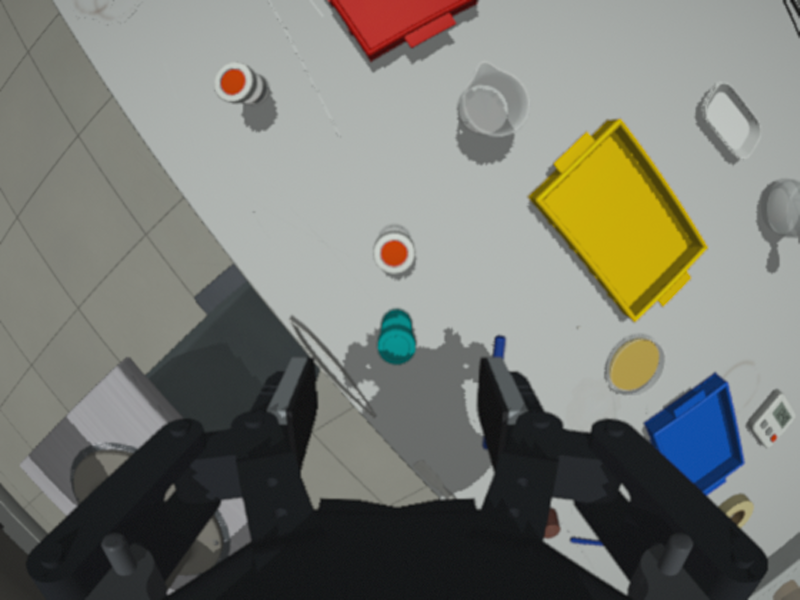

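Wrist view (800×600): vial A septum is at (394,253), vial B at (233,81), and the turquoise look-alike at (397,345). Yellow tray corners: (533,199), (619,122), (705,246), (636,319).

```bash
python3 - <<'E'
from h import *
W=lambda u,v,z:px2w('w1.png',u/1.4285,v/1.4285,z,True)[:2]
for n,p,z in [('A',(394.5,253),.056),('B',(234,82),.056),('teal',(397,349),.056),('cup',(492,103),.03),('dish',(634,364),.01),('bung',(552,522),.028)]: print(n,W(*p,z))
for n,ps in [('yel',[(533,199),(619,122),(705,246),(636,319)]),('blue',[(647,431),(724,376),(743,463),(690,500)])]:
    P=np.array([W(*p,.024) for p in ps]);print(n,P.tolist(),P.mean(0),[round(np.linalg.norm(P[i]-P[i-1]),3) for i in range(4)])
a=W(394.5,253,.056);go(*a,.027)
E
```

```text
A [0.4585 0.0933]
B [0.4411 0.2599]
teal [0.4169 0.0329]
cup [0.5802 0.1392]
dish [ 0.5764 -0.1349]
bung [ 0.4208 -0.2462]
yel [[0.5668, 0.0602], [0.664, 0.0718], [0.6874, -0.0671], [0.594, -0.0838]] [ 0.62805  -0.004725] [np.float64(0.147), np.float64(0.098), np.float64(0.141), np.float64(0.095)]
blue [[0.5559, -0.208], [0.6582, -0.2125], [0.6516, -0.3664], [0.5692, -0.3607]] [ 0.608725 -0.2869  ] [np.float64(0.153), np.float64(0.102), np.float64(0.154), np.float64(0.083)]
t 2.2 at [0.4563 0.0875 0.2005] yaw 54.0 -> dx 0.60 dy -0.16 dz 17.35 turn 0.000
```

Emit:
{"op": "play_rows", "data": {"motion": [{"dx": 0.55, "dy": -0.1, "dz": 4, "turn": 0, "claw": 5.5}, {"dx": 0.55, "dy": -0.1, "dz": 8, "turn": 0, "claw": 5.5}, {"dx": 0.55, "dy": -0.1, "dz": 12, "turn": 0, "claw": 5.5}, {"dx": 0.55, "dy": -0.1, "dz": 15, "turn": 0, "claw": 5.5}, {"dx": 0.55, "dy": -0.1, "dz": 17.3, "turn": 0, "claw": 5.5}, {"dx": 0.55, "dy": -0.1, "dz": 17.3, "turn": 0, "claw": 5.5}, {"dx": 0.55, "dy": -0.1, "dz": 17.3, "turn": 0, "claw": 2.5}, {"dx": 0.55, "dy": -0.1, "dz": 17.3, "turn": 0, "claw": 2.5}, {"dx": 0.55, "dy": -0.1, "dz": 17.3, "turn": 0, "claw": 2.5}, {"dx": 0.55, "dy": -0.1, "dz": 17.3, "turn": 0, "claw": 2.5}, {"dx": 0.55, "dy": -0.1, "dz": 17.3, "turn": 0, "claw": 2.5}, {"dx": 0.55, "dy": -0.1, "dz": 17.3, "turn": 0, "claw": 2.5}], "force": 35}}

```text
t: 3.4
ee_pos: [0.4588, 0.0928, 0.0278]
orientation: [[0.587, 0.81, 0.001], [0.81, -0.587, -0.0], [0.0, 0.001, -1.0]]
wrist_force: [-0.1, 1.2, 0.8]
grip_width: 0.0249
gripper_force: 0.0
```

```bash
python3 - <<'E'
from h import *
go(.602,-.255,.15)
E
```

```text
t 3.4 at [0.4588 0.0928 0.0278] yaw 54.1 -> dx -19.76 dy 32.01 dz -12.21 turn 0.000
```

The grip shows no force and closed past the cap width, so I'm taking a look.

```bash
python3 - <<'E'
from h import *
snap('wrist','w2.png');snap('side','s2.png')
a=load('w2.png')['im'][60:420,120:440,::-1];b=cv2.resize(load('s2.png')['im'][150:240,220:300,::-1],(320,360),interpolation=cv2.INTER_CUBIC)
cv2.imwrite('pics/m2.png',np.hstack([a,b]))
E
```

```text
(no output)
```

View pics/m2.png

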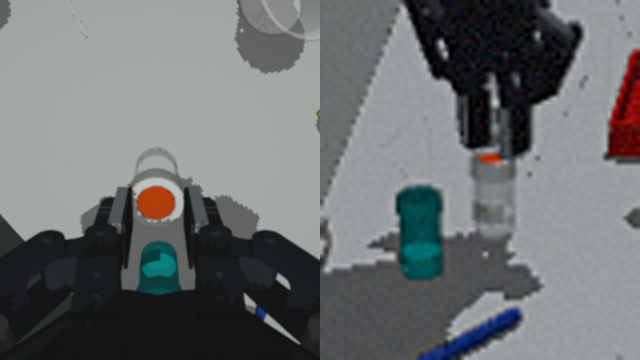

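The vial stands untouched, just ahead of the fingers along tool +x: septum at (276,262) in the wrist frame. I'm checking the geometry.

```bash
python3 - <<'E'
from h import *
o=bot.get_obs();p=o['ee_pos'];print(p)
print('tcp in wrist',w2px('w2.png',p,True),'side',w2px('s2.png',p), 'tcp+56 top vialA est', w2px('s2.png',(.4585,.0925,.056)),w2px('s2.png',(.4585,.0925,0)))
print('septum by wrist2',px2w('w2.png',276,262,.056,True))
# septum in side: crop 4x
print('side septum',px2w('s2.png',220+(490-320)/4,150+158/4,.056), 'foot',px2w('s2.png',220+(494-320)/4,150+232/4,0))
from itertools import product
def ray(f,u,v,fish):
    return px2w(f,u,v,0,fish),px2w(f,u,v,.1,fish)
def tri(L):
    A=np.zeros((3,3));b=np.zeros(3)
    for a,c in L:
        d=(c-a)/np.linalg.norm(c-a);M=np.eye(3)-np.outer(d,d);A+=M;b+=M@a
    return np.linalg.solve(A,b)
r1=ray('w1.png',394.5/1.4285,253/1.4285,True);r2=ray('w2.png',276,262,True);r3=ray('s2.png',262.5,189.5,False)
r0=ray('scene0.png',150+468/3.4,145+335/3.4,False);r4=ray('side0.png',195+226/3.3,150+131/3.3,False)
print(tri([r1,r2]),tri([r1,r3]),tri([r0,r4]),tri([r1,r4]),tri([r0,r1]))
print(load('w2.png')['T'].round(3).tolist())
E
```

```text
[0.45872923 0.092793   0.02760672]
tcp in wrist [277.8 241.1] side [264.2 197.8] tcp+56 top vialA est [263.8 188. ] [264.4 207.3]
septum by wrist2 [0.4586 0.0942 0.056 ]
side septum [0.4561 0.0828 0.056 ] foot [0.4566 0.0884 0.    ]
[0.45796611 0.09295284 0.05346603] [0.45645186 0.09236685 0.05152899] [0.45678525 0.08990815 0.05183411] [0.45771844 0.09239415 0.05115645] [0.45661289 0.09143009 0.0518322 ]
[[0.81, 0.561, 0.171, 0.503], [-0.587, 0.774, 0.237, 0.155], [0.001, -0.293, 0.956, 0.201], [0.0, 0.0, 0.0, 1.0]]
```

```bash
python3 - <<'E'
from h import *
a=load('w2.png')['im'][200:400,180:380,::-1];a=cv2.resize(a,(400,400),interpolation=cv2.INTER_CUBIC)
b=cv2.resize(load('s2.png')['im'][165:215,240:290,::-1],(400,400),interpolation=cv2.INTER_CUBIC)
cv2.imwrite('pics/m3.png',np.hstack([a,b]))
p=bot.get_obs()['ee_pos']
for dz in (0,.019,.03,.04): print(dz,w2px('s2.png',p+[0,0,dz]),w2px('w2.png',p+[0,0,dz],True))
E
```

```text
0 [264.2 197.8] [277.8 241.1]
0.019 [264.  191.2] [277.8 255.5]
0.03 [263.9 187.4] [277.9 265.3]
0.04 [263.8 183.8] [277.9 275.2]
```

View pics/m3.png

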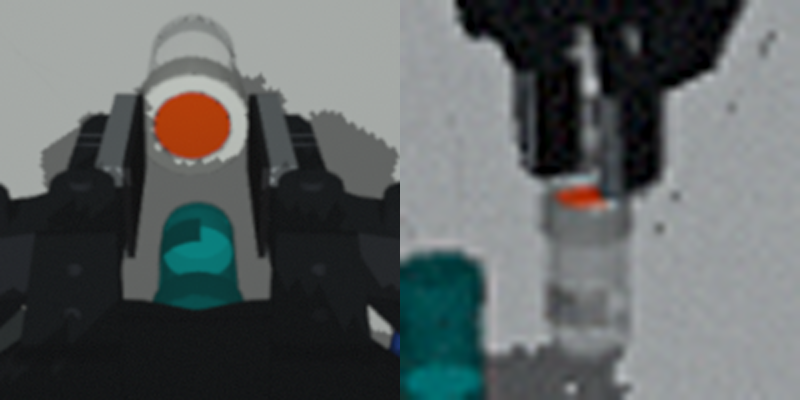

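The fingertips really do look about 25–30 mm above the reported TCP, roughly level with the vial top. I'll open, go 2 cm lower (safe either way) and close again.

Emit:
{"op": "play_rows", "data": {"motion": [{"dx": 0, "dy": 0, "dz": 0, "turn": 0, "claw": 5.5}, {"dx": 0, "dy": 0, "dz": 0, "turn": 0, "claw": 5.5}, {"dx": 0, "dy": 0, "dz": 0, "turn": 0, "claw": 5.5}, {"dx": 0, "dy": 0, "dz": 0, "turn": 0, "claw": 5.5}, {"dx": 0, "dy": 0, "dz": 1, "turn": 0, "claw": 5.5}, {"dx": 0, "dy": 0, "dz": 1.8, "turn": 0, "claw": 5.5}, {"dx": 0, "dy": 0, "dz": 1.8, "turn": 0, "claw": 5.5}, {"dx": 0, "dy": 0, "dz": 1.8, "turn": 0, "claw": 2}, {"dx": 0, "dy": 0, "dz": 1.8, "turn": 0, "claw": 2}, {"dx": 0, "dy": 0, "dz": 1.8, "turn": 0, "claw": 2}, {"dx": 0, "dy": 0, "dz": 1.8, "turn": 0, "claw": 2}, {"dx": 0, "dy": 0, "dz": 1.8, "turn": 0, "claw": 2}, {"dx": 0, "dy": 0, "dz": 1.8, "turn": 0, "claw": 2}], "force": 35}}

```text
t: 4.8
ee_pos: [0.4588, 0.0928, 0.0096]
orientation: [[0.587, 0.81, 0.0], [0.81, -0.587, -0.0], [0.0, 0.0, -1.0]]
wrist_force: [-0.6, 0.9, 0.1]
grip_width: 0.0278
gripper_force: 34.5
```

```bash
python3 - <<'E'
from h import *
print(bot.tcp_to_grasp)
snap('side','s3.png');snap('wrist','w3.png')
a=load('w3.png')['im'][200:400,180:380,::-1];a=cv2.resize(a,(400,400),interpolation=cv2.INTER_CUBIC)
b=cv2.resize(load('s3.png')['im'][165:215,240:290,::-1],(400,400),interpolation=cv2.INTER_CUBIC)
cv2.imwrite('pics/m4.png',np.hstack([a,b]))
go(.602,-.255,.15)
E
```

```text
-0.0187
t 4.9 at [0.4588 0.0928 0.0096] yaw 54.1 -> dx -19.76 dy 32.01 dz -14.03 turn 0.000
```

View pics/m4.png

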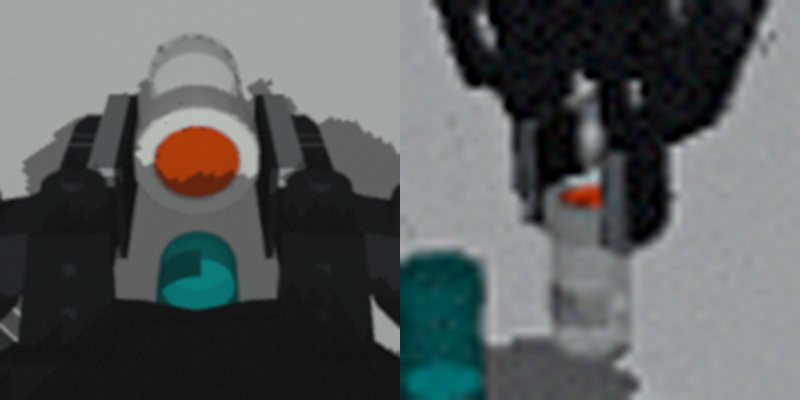

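Both views now agree: the real tips sit about 28 mm above the reported TCP, so the pads hold the cap (force 34.5 N). I'm lifting and carrying vial A to the blue tray.

Emit:
{"op": "play_rows", "data": {"motion": [{"dx": 0, "dy": 0, "dz": -2, "turn": 0, "claw": 2}, {"dx": 0, "dy": 0, "dz": -5, "turn": 0, "claw": 2}, {"dx": 0, "dy": 0, "dz": -9, "turn": 0, "claw": 2}, {"dx": -2, "dy": 3, "dz": -12, "turn": 0, "claw": 2}, {"dx": -4, "dy": 6, "dz": -12, "turn": 0, "claw": 2}, {"dx": -6, "dy": 9.5, "dz": -12, "turn": 0, "claw": 2}, {"dx": -8, "dy": 13, "dz": -12, "turn": 0, "claw": 2}, {"dx": -10, "dy": 16.5, "dz": -12, "turn": 0, "claw": 2}, {"dx": -12, "dy": 20, "dz": -12, "turn": 0, "claw": 2}, {"dx": -14, "dy": 23.5, "dz": -12, "turn": 0, "claw": 2}, {"dx": -16, "dy": 27, "dz": -12, "turn": 0, "claw": 2}, {"dx": -18, "dy": 30, "dz": -12, "turn": 0, "claw": 2}, {"dx": -19.3, "dy": 31.7, "dz": -12, "turn": 0, "claw": 2}, {"dx": -19.8, "dy": 32.4, "dz": -12, "turn": 0, "claw": 2}, {"dx": -19.8, "dy": 32.4, "dz": -12, "turn": 0, "claw": 2}, {"dx": -19.8, "dy": 32.4, "dz": -12, "turn": 0, "claw": 2}, {"dx": -19.8, "dy": 32.4, "dz": -12, "turn": 0, "claw": 2}]}}

```text
t: 6.6
ee_pos: [0.6047, -0.2561, 0.1297]
orientation: [[0.586, 0.811, -0.0], [0.811, -0.586, 0.0], [0.0, -0.0, -1.0]]
wrist_force: [-0.2, -0.3, -1.0]
grip_width: 0.0281
gripper_force: 34.7
```

```bash
python3 - <<'E'
from h import *
snap('wrist','w4.png'); crop('w4.png',0,0,560,420,1.428,'w4b.png'); go(.605,-.257,.0096+.005); print(bot.get_obs()['wrist_force'])
E
```

```text
t 6.7 at [ 0.6049 -0.2563  0.1298] yaw 54.2 -> dx -0.05 dy 0.06 dz 11.52 turn 0.000
[ 0.41381612 -0.62843779 -0.29229134]
```

View pics/w4b.png

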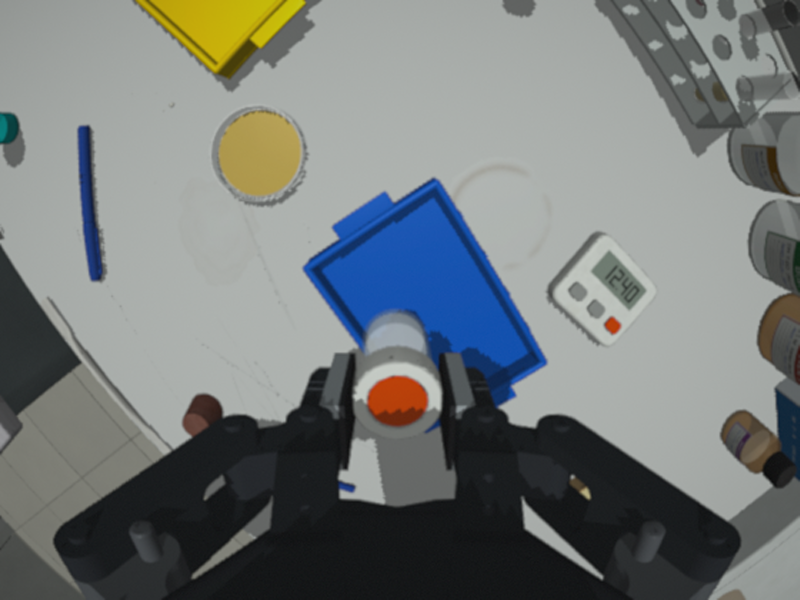

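Wrist view: vial A is held upright. Blue rim corners are at (306,268), (436,181) and (545,361); pen ends at (84,127) and (96,279); stopper at (203,412).

```bash
python3 - <<'E'
from h import *
W=lambda u,v,z:px2w('w4.png',u/1.4285,v/1.4285,z,True)[:2]
a,b,c=[W(*p,.024) for p in [(306,268),(436,181),(545,361)]]
print(a,b,c,'centre',(a+c)/2,np.linalg.norm(a-b),np.linalg.norm(b-c),'axis',np.degrees(np.arctan2(*(b-c)[::-1])))
p=W(84,127,.008),W(96,279,.008);print('pen',p,(p[0]+p[1])/2,np.linalg.norm(p[0]-p[1]),np.degrees(np.arctan2(*(p[0]-p[1])[::-1])))
print('bung',W(207,404,.028),W(203,415,.014))
E
```

```text
[ 0.5615 -0.2184] [ 0.6582 -0.2219] [ 0.6522 -0.3649] centre [ 0.60685 -0.29165] 0.09676331949659438 0.1431258187749506 axis 87.59739053101396
pen (array([ 0.4838, -0.032 ]), array([ 0.4138, -0.1247])) [ 0.4488  -0.07835] 0.11616062155481091 52.94266848235816
bung [ 0.4366 -0.2519] [ 0.4151 -0.2601]
```

Emit:
{"op": "play_rows", "data": {"motion": [{"dx": 0, "dy": 0, "dz": 3, "turn": 0, "claw": 2}, {"dx": 0, "dy": 0, "dz": 7, "turn": 0, "claw": 2}, {"dx": 0, "dy": 0, "dz": 10, "turn": 0, "claw": 2}, {"dx": 0, "dy": 0, "dz": 11, "turn": 0, "claw": 2}, {"dx": 0, "dy": 0, "dz": 11.4, "turn": 0, "claw": 2}, {"dx": 0, "dy": 0, "dz": 11.5, "turn": 0, "claw": 2}, {"dx": 0, "dy": 0, "dz": 11.55, "turn": 0, "claw": 2}, {"dx": 0, "dy": 0, "dz": 11.55, "turn": 0, "claw": 2}]}}

```text
t: 7.45
ee_pos: [0.6057, -0.2581, 0.0156]
orientation: [[0.587, 0.81, 0.002], [0.81, -0.587, -0.001], [0.0, 0.003, -1.0]]
wrist_force: [0.8, -0.2, -0.7]
grip_width: 0.0278
gripper_force: 34.7
```

Emit:
{"op": "play_rows", "data": {"motion": [{"dx": 0, "dy": 0, "dz": 0.05, "turn": 0, "claw": 2}, {"dx": 0, "dy": 0, "dz": 0.05, "turn": 0, "claw": 2}]}}

```text
t: 7.65
ee_pos: [0.6051, -0.2578, 0.0141]
orientation: [[0.587, 0.81, 0.001], [0.81, -0.587, -0.001], [0.0, 0.001, -1.0]]
wrist_force: [0.6, 0.1, 0.4]
grip_width: 0.0278
gripper_force: 34.7
```

Emit:
{"op": "play_rows", "data": {"motion": [{"dx": 0, "dy": 0, "dz": 0.05, "turn": 0, "claw": 2}, {"dx": 0, "dy": 0, "dz": 0.05, "turn": 0, "claw": 2}]}}

```text
t: 7.85
ee_pos: [0.6051, -0.2578, 0.0136]
orientation: [[0.587, 0.81, 0.001], [0.81, -0.587, -0.0], [0.0, 0.001, -1.0]]
wrist_force: [0.0, 0.8, 3.7]
grip_width: 0.0282
gripper_force: 35.0
```

Emit:
{"op": "play_rows", "data": {"motion": [{"dx": 0, "dy": 0, "dz": 0.05, "turn": 0, "claw": 2}, {"dx": 0, "dy": 0, "dz": 0.05, "turn": 0, "claw": 2}]}}

```text
t: 8.05
ee_pos: [0.6052, -0.2578, 0.0135]
orientation: [[0.587, 0.81, 0.001], [0.81, -0.587, -0.001], [0.0, 0.001, -1.0]]
wrist_force: [-1.9, 1.7, 6.7]
grip_width: 0.0279
gripper_force: 35.2
```

Emit:
{"op": "play_rows", "data": {"motion": [{"dx": 0, "dy": 0, "dz": 0, "turn": 0, "claw": 5}, {"dx": 0, "dy": 0, "dz": 0, "turn": 0, "claw": 5}, {"dx": 0, "dy": 0, "dz": 0, "turn": 0, "claw": 5}, {"dx": 0, "dy": 0, "dz": -1, "turn": 0, "claw": 5}, {"dx": 0, "dy": 0, "dz": -3, "turn": 0, "claw": 5.5}, {"dx": 0, "dy": 0, "dz": -7, "turn": 0, "claw": 5.5}, {"dx": 0, "dy": 0, "dz": -11, "turn": 0, "claw": 5.5}, {"dx": 32.3, "dy": -43.7, "dz": -14, "turn": 0, "claw": 5.5}, {"dx": 32.3, "dy": -43.7, "dz": -14, "turn": 0, "claw": 5.5}, {"dx": 32.3, "dy": -43.7, "dz": -14, "turn": 0, "claw": 5.5}, {"dx": 32.3, "dy": -43.7, "dz": -14, "turn": 0, "claw": 5.5}, {"dx": 32.3, "dy": -43.7, "dz": -14, "turn": 0, "claw": 5.5}, {"dx": 32.3, "dy": -43.7, "dz": -14, "turn": 0, "claw": 5.5}, {"dx": 32.3, "dy": -43.7, "dz": -14, "turn": 0, "claw": 5.5}, {"dx": 32.3, "dy": -43.7, "dz": -14, "turn": 0, "claw": 5.5}, {"dx": 32.3, "dy": -43.7, "dz": -14, "turn": 0, "claw": 5.5}, {"dx": 32.3, "dy": -43.7, "dz": -14, "turn": 0, "claw": 5.5}, {"dx": 32.3, "dy": -43.7, "dz": -14, "turn": 0, "claw": 5.5}, {"dx": 32.3, "dy": -43.7, "dz": -14, "turn": 0, "claw": 5.5}, {"dx": 32.3, "dy": -43.7, "dz": -14, "turn": 0, "claw": 5.5}]}}

```text
t: 10.05
ee_pos: [0.4403, 0.2611, 0.153]
orientation: [[0.585, 0.811, 0.001], [0.811, -0.585, -0.0], [0.0, 0.001, -1.0]]
wrist_force: [0.2, -0.3, -0.2]
grip_width: 0.055
gripper_force: 0.0
```

```bash
python3 - <<'E'
from h import *
snap('wrist','w5.png'); crop('w5.png',0,0,560,420,1.428,'w5b.png');
im=load('w5.png')['im'].astype(int);m=((im[...,0]>150)&(im[...,1]<110)&(im[...,2]<60)).astype(np.uint8)
n,_,st,ce=cv2.connectedComponentsWithStats(m)
for i in range(1,n):
    if st[i,4]>60: print(st[i].tolist(),ce[i].round(1),px2w('w5.png',*ce[i],.055,True))
go(.441,.26,.0096)
E
```

```text
[300, 0, 153, 168, 11510] [375.   82.8] [0.5647 0.2936 0.055 ]
[268, 186, 20, 19, 311] [277.5 195. ] [0.4403 0.2616 0.055 ]
t 10.1 at [0.4406 0.2601 0.1528] yaw 54.1 -> dx 0.02 dy 0.03 dz 14.32 turn 0.000
```

View pics/w5b.png

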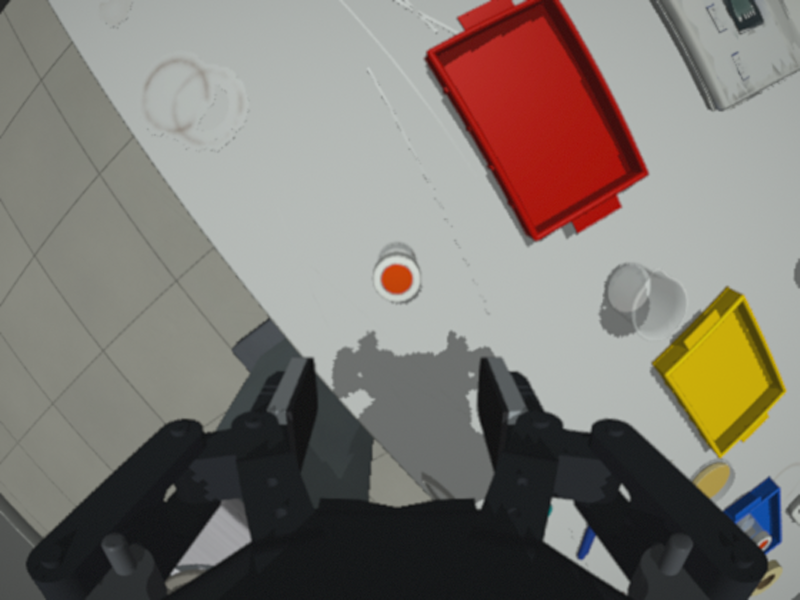

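Vial B's septum is at (397,278), giving (0.440, 0.261). Red tray rim corners are at (428,55), (646,174) and (536,241). Vial A shows in the blue tray at (757,540). Grasping B now.

Emit:
{"op": "play_rows", "data": {"motion": [{"dx": 0.1, "dy": -0.1, "dz": 4, "turn": 0, "claw": 5.5}, {"dx": 0.1, "dy": -0.1, "dz": 8, "turn": 0, "claw": 5.5}, {"dx": 0.1, "dy": -0.1, "dz": 12, "turn": 0, "claw": 5.5}, {"dx": 0.1, "dy": -0.1, "dz": 14, "turn": 0, "claw": 5.5}, {"dx": 0.1, "dy": -0.1, "dz": 14.3, "turn": 0, "claw": 5.5}, {"dx": 0.1, "dy": -0.1, "dz": 14.3, "turn": 0, "claw": 2}, {"dx": 0.1, "dy": -0.1, "dz": 14.3, "turn": 0, "claw": 2}, {"dx": 0.1, "dy": -0.1, "dz": 14.3, "turn": 0, "claw": 2}, {"dx": 0.1, "dy": -0.1, "dz": 14.3, "turn": 0, "claw": 2}, {"dx": 0.1, "dy": -0.1, "dz": 14.3, "turn": 0, "claw": 2}, {"dx": 0.1, "dy": -0.1, "dz": 14.3, "turn": 0, "claw": 2}], "force": 35}}

```text
t: 11.2
ee_pos: [0.4415, 0.262, 0.0108]
orientation: [[0.586, 0.81, 0.003], [0.81, -0.586, 0.001], [0.002, 0.002, -1.0]]
wrist_force: [0.9, -1.6, 6.1]
grip_width: 0.0283
gripper_force: 35.1
```

```bash
python3 - <<'E'
from h import *
W=lambda u,v,z:px2w('w5.png',u/1.4285,v/1.4285,z,True)[:2]
a,b,c,d=[W(*p,.024) for p in [(428,55),(536,241),(646,174),(556,1)]]
print(a,b,c,d,'centre',(a+c)/2,np.linalg.norm(a-b),np.linalg.norm(b-c),'axis',np.degrees(np.arctan2(*(a-b)[::-1])))
go(.604,-.328,.15)
E
```

```text
[0.5387 0.3636] [0.5283 0.2207] [0.6253 0.2142] [0.6358 0.3499] centre [0.582  0.2889] 0.14327794666312046 0.09721753956977103 axis 85.83745705805033
t 11.2 at [0.4415 0.262  0.0108] yaw 54.1 -> dx -38.23 dy 47.80 dz -13.92 turn 0.000
```

Emit:
{"op": "play_rows", "data": {"motion": [{"dx": 0, "dy": 0, "dz": -2, "turn": 0, "claw": 2}, {"dx": 0, "dy": 0, "dz": -5, "turn": 0, "claw": 2}, {"dx": 0, "dy": 0, "dz": -9, "turn": 0, "claw": 2}, {"dx": -2, "dy": 2.5, "dz": -12, "turn": 0, "claw": 2}, {"dx": -5, "dy": 6, "dz": -14, "turn": 0, "claw": 2}, {"dx": -8, "dy": 10, "dz": -14, "turn": 0, "claw": 2}, {"dx": -11, "dy": 14, "dz": -14, "turn": 0, "claw": 2}, {"dx": -14, "dy": 18, "dz": -14, "turn": 0, "claw": 2}, {"dx": -17, "dy": 21.5, "dz": -14, "turn": 0, "claw": 2}, {"dx": -20, "dy": 25, "dz": -14, "turn": 0, "claw": 2}, {"dx": -23, "dy": 29, "dz": -14, "turn": 0, "claw": 2}, {"dx": -26, "dy": 32.5, "dz": -14, "turn": 0, "claw": 2}, {"dx": -29, "dy": 36, "dz": -14, "turn": 0, "claw": 2}, {"dx": -32, "dy": 40, "dz": -14, "turn": 0, "claw": 2}, {"dx": -35, "dy": 44, "dz": -14, "turn": 0, "claw": 2}, {"dx": -37, "dy": 46.3, "dz": -14, "turn": 0, "claw": 2}, {"dx": -38, "dy": 47.5, "dz": -14, "turn": 0, "claw": 2}, {"dx": -38.2, "dy": 47.8, "dz": -14, "turn": 0, "claw": 2}, {"dx": -38.2, "dy": 47.8, "dz": -14, "turn": 0, "claw": 2}, {"dx": -38.2, "dy": 47.8, "dz": -14, "turn": 0, "claw": 2}]}}

```text
t: 13.2
ee_pos: [0.6032, -0.3267, 0.1496]
orientation: [[0.586, 0.81, -0.0], [0.81, -0.586, 0.001], [0.0, -0.001, -1.0]]
wrist_force: [-0.0, 0.7, -0.7]
grip_width: 0.0284
gripper_force: 34.8
```

```bash
python3 - <<'E'
from h import *
snap('wrist','w6.png')
im=load('w6.png')['im'].astype(int);m=((im[...,0]>150)&(im[...,1]<110)&(im[...,2]<60)).astype(np.uint8)
n,_,st,ce=cv2.connectedComponentsWithStats(m)
for i in range(1,n):
    if st[i,4]>40: print(st[i].tolist(),ce[i].round(1),px2w('w6.png',*ce[i],.06,True))
go(.604,-.328,.0108+.005)
E
```

```text
[219, 120, 21, 22, 373] [229.  130.7] [ 0.6045 -0.2572  0.06  ]
[387, 161, 11, 12, 82] [392.1 166.6] [ 0.6991 -0.3609  0.06  ]
[258, 264, 41, 26, 756] [277.9 276.1] [ 0.5593 -0.3874  0.06  ]
t 13.2 at [ 0.6033 -0.3266  0.1498] yaw 54.2 -> dx -0.08 dy 0.14 dz 13.40 turn 0.000
```

Emit:
{"op": "play_rows", "data": {"motion": [{"dx": 0, "dy": 0.1, "dz": 4, "turn": 0, "claw": 2}, {"dx": 0, "dy": 0.1, "dz": 8, "turn": 0, "claw": 2}, {"dx": 0, "dy": 0.1, "dz": 11, "turn": 0, "claw": 2}, {"dx": 0, "dy": 0.1, "dz": 12.8, "turn": 0, "claw": 2}, {"dx": 0, "dy": 0.1, "dz": 13.2, "turn": 0, "claw": 2}, {"dx": 0, "dy": 0.1, "dz": 13.3, "turn": 0, "claw": 2}, {"dx": 0, "dy": 0.1, "dz": 13.35, "turn": 0, "claw": 2}, {"dx": 0, "dy": 0.1, "dz": 13.4, "turn": 0, "claw": 2}, {"dx": 0, "dy": 0.1, "dz": 13.4, "turn": 0, "claw": 2}]}}

```text
t: 14.15
ee_pos: [0.6046, -0.329, 0.0167]
orientation: [[0.587, 0.81, 0.002], [0.81, -0.587, -0.001], [-0.0, 0.002, -1.0]]
wrist_force: [-0.1, 0.1, -0.5]
grip_width: 0.0278
gripper_force: 34.9
```

Emit:
{"op": "play_rows", "data": {"motion": [{"dx": 0, "dy": 0, "dz": 0.05, "turn": 0, "claw": 2}, {"dx": 0, "dy": 0, "dz": 0.05, "turn": 0, "claw": 2}]}}

```text
t: 14.35
ee_pos: [0.6041, -0.3287, 0.0153]
orientation: [[0.587, 0.81, 0.0], [0.81, -0.587, -0.0], [-0.0, 0.0, -1.0]]
wrist_force: [-1.1, 0.5, -0.9]
grip_width: 0.028
gripper_force: 34.9
```

Emit:
{"op": "play_rows", "data": {"motion": [{"dx": 0, "dy": 0, "dz": 0.1, "turn": 0, "claw": 2}, {"dx": 0, "dy": 0, "dz": 0.1, "turn": 0, "claw": 2}]}}

```text
t: 14.55
ee_pos: [0.6042, -0.3288, 0.0149]
orientation: [[0.587, 0.81, 0.001], [0.81, -0.587, -0.001], [-0.0, 0.001, -1.0]]
wrist_force: [-1.2, 1.5, 4.6]
grip_width: 0.0283
gripper_force: 35.3
```

Emit:
{"op": "play_rows", "data": {"motion": [{"dx": 0, "dy": 0, "dz": 0.05, "turn": 0, "claw": 2}, {"dx": 0, "dy": 0, "dz": 0.05, "turn": 0, "claw": 2}]}}

```text
t: 14.75
ee_pos: [0.6043, -0.3288, 0.0149]
orientation: [[0.587, 0.81, 0.001], [0.81, -0.587, -0.001], [-0.0, 0.001, -1.0]]
wrist_force: [-2.7, 1.1, 7.4]
grip_width: 0.0278
gripper_force: 35.5
```

Emit:
{"op": "play_rows", "data": {"motion": [{"dx": 0, "dy": 0, "dz": 0, "turn": 0, "claw": 5}, {"dx": 0, "dy": 0, "dz": 0, "turn": 0, "claw": 5}, {"dx": 0, "dy": 0, "dz": 0, "turn": 0, "claw": 5}, {"dx": 0, "dy": 0, "dz": -1, "turn": 0, "claw": 5}, {"dx": 0, "dy": 0, "dz": -3, "turn": 0, "claw": 5.5}, {"dx": 0, "dy": 0, "dz": -7, "turn": 0, "claw": 5.5}, {"dx": 0, "dy": 0, "dz": -11, "turn": 0, "claw": 5.5}, {"dx": -5.5, "dy": -19.4, "dz": -12, "turn": 0, "claw": 5.5}, {"dx": -5.5, "dy": -19.4, "dz": -12, "turn": 0, "claw": 5.5}, {"dx": -5.5, "dy": -19.4, "dz": -12, "turn": 0, "claw": 5.5}, {"dx": -5.5, "dy": -19.4, "dz": -12, "turn": 0, "claw": 5.5}, {"dx": -5.5, "dy": -19.4, "dz": -12, "turn": 0, "claw": 5.5}, {"dx": -5.5, "dy": -19.4, "dz": -12, "turn": 0, "claw": 5.5}, {"dx": -5.5, "dy": -19.4, "dz": -12, "turn": 0, "claw": 5.5}, {"dx": -5.5, "dy": -19.4, "dz": -12, "turn": 0, "claw": 5.5}, {"dx": -5.5, "dy": -19.4, "dz": -12, "turn": 0, "claw": 5.5}]}}

```text
t: 16.35
ee_pos: [0.4157, -0.2599, 0.1333]
orientation: [[0.586, 0.81, 0.0], [0.81, -0.586, -0.0], [-0.0, 0.0, -1.0]]
wrist_force: [0.1, 0.3, -0.4]
grip_width: 0.0553
gripper_force: 0.0
```

```bash
python3 - <<'E'
from h import *
snap('wrist','w7.png'); crop('w7.png',0,0,560,420,1.428,'w7b.png')
go(.415,-.26,.13)
E
```

```text
t 16.4 at [ 0.4154 -0.2597  0.1332] yaw 54.1 -> dx -0.05 dy -0.02 dz 0.32 turn 0.000
```

View pics/w7b.png

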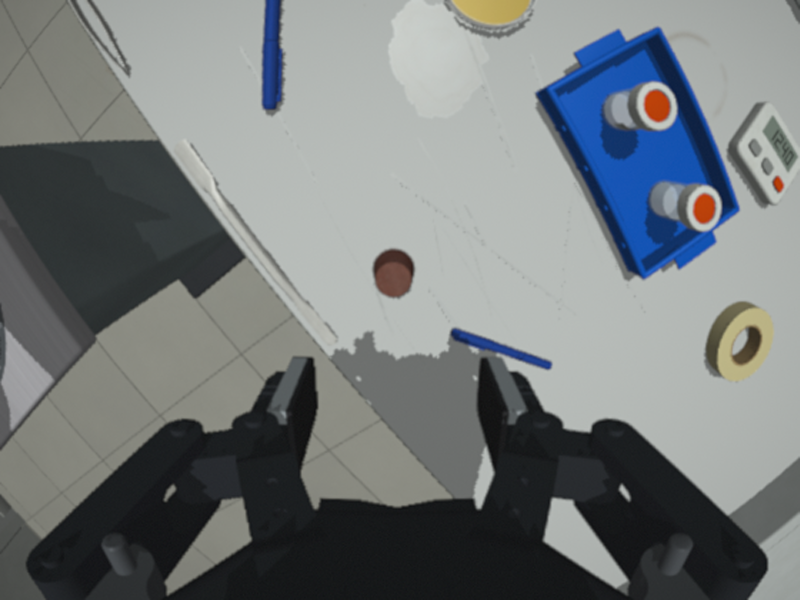

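Both vials stand in the blue tray at (656,107) and (704,208). The stopper's top is at (394,280), and the small pen runs from (455,334) to (549,366).

```bash
python3 - <<'E'
from h import *
W=lambda u,v,z:px2w('w7.png',u/1.4285,v/1.4285,z,True)
o=bot.get_obs();R=o['orientation'];p=o['ee_pos']
for n,q,z in [('bung',(394,280),.028),('spen1',(455,334),.006),('spen2',(549,366),.006),('vA',(656,107),.06),('vB',(704,208),.06)]:
    w=W(*q,z);print(n,w,'tool cm',(R.T@(w-p)*100).round(2))
E
```

```text
bung [ 0.4127 -0.2608  0.028 ] tool cm [-0.25 -0.16 10.52]
spen1 [ 0.4206 -0.3228  0.006 ] tool cm [-4.81  4.12 12.72]
spen2 [ 0.4638 -0.3877  0.006 ] tool cm [-7.53 11.43 12.72]
vA [ 0.6026 -0.2574  0.06  ] tool cm [11.16 15.03  7.32]
vB [ 0.6024 -0.3281  0.06  ] tool cm [ 5.42 19.16  7.32]
```

Emit:
{"op": "play_rows", "data": {"motion": [{"dx": -0.25, "dy": -0.15, "dz": 4, "turn": 0, "claw": 5.5}, {"dx": -0.25, "dy": -0.15, "dz": 8, "turn": 0, "claw": 5.5}, {"dx": -0.25, "dy": -0.15, "dz": 11.5, "turn": 0, "claw": 5.5}, {"dx": -0.25, "dy": -0.15, "dz": 13.5, "turn": 0, "claw": 5.5}, {"dx": -0.25, "dy": -0.15, "dz": 14.3, "turn": 0, "claw": 5.5}, {"dx": -0.25, "dy": -0.15, "dz": 14.3, "turn": 0, "claw": 5.5}]}}

```text
t: 17.0
ee_pos: [0.4119, -0.2603, -0.0104]
orientation: [[0.587, 0.81, -0.001], [0.81, -0.587, 0.001], [0.0, -0.002, -1.0]]
wrist_force: [0.8, 0.2, -0.5]
grip_width: 0.0552
gripper_force: 0.0
```

```bash
python3 - <<'E'
from h import *
snap('side','s8.png')
crop('s8.png',200,240,260,300,8,'s8b.png'); p=bot.get_obs()['ee_pos'];print(p)
for z in (0,.01,.02,.03):print(z,(w2px('s8.png',[p[0],p[1],z])-[200,240])*8)
E
```

```text
[ 0.41242544 -0.26076479 -0.0093769 ]
0 [205.6 340.8]
0.01 [203.2 308. ]
0.02 [200.8 275.2]
0.03 [198.4 242.4]
```

View pics/s8b.png

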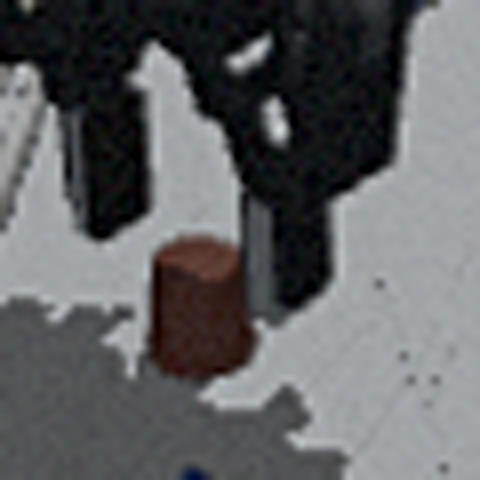

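The tips are about 28 mm above the TCP here too. I'll go 7 mm lower and close.

Emit:
{"op": "play_rows", "data": {"motion": [{"dx": 0, "dy": 0, "dz": 0.4, "turn": 0, "claw": 5.5}, {"dx": 0, "dy": 0, "dz": 0.7, "turn": 0, "claw": 5.5}, {"dx": 0, "dy": 0, "dz": 0.7, "turn": 0, "claw": 2}, {"dx": 0, "dy": 0, "dz": 0.7, "turn": 0, "claw": 2}, {"dx": 0, "dy": 0, "dz": 0.7, "turn": 0, "claw": 2}, {"dx": 0, "dy": 0, "dz": 0.7, "turn": 0, "claw": 2}, {"dx": 0, "dy": 0, "dz": 0.7, "turn": 0, "claw": 2}, {"dx": 0, "dy": 0, "dz": 0.7, "turn": 0, "claw": 2}], "force": 35}}

```text
t: 17.85
ee_pos: [0.4122, -0.2607, -0.0159]
orientation: [[0.587, 0.81, 0.001], [0.81, -0.587, -0.001], [-0.0, 0.001, -1.0]]
wrist_force: [-0.9, 1.7, 6.2]
grip_width: 0.0223
gripper_force: 34.4
```

```bash
python3 - <<'E'
from h import *
go(.627,-.005,.13)
E
```

```text
t 17.9 at [ 0.4122 -0.2607 -0.0159] yaw 54.1 -> dx 33.31 dy 2.40 dz -14.60 turn 0.000
```

Emit:
{"op": "play_rows", "data": {"motion": [{"dx": 0, "dy": 0, "dz": -1, "turn": 0, "claw": 2}, {"dx": 0, "dy": 0, "dz": -3, "turn": 0, "claw": 2}, {"dx": 0, "dy": 0, "dz": -7, "turn": 0, "claw": 2}, {"dx": 0, "dy": 0, "dz": -11, "turn": 0, "claw": 2}, {"dx": 3, "dy": 0.2, "dz": -13, "turn": 0, "claw": 2}, {"dx": 7, "dy": 0.5, "dz": -13, "turn": 0, "claw": 2}, {"dx": 11, "dy": 0.8, "dz": -13, "turn": 0, "claw": 2}, {"dx": 15, "dy": 1.1, "dz": -13, "turn": 0, "claw": 2}, {"dx": 19, "dy": 1.4, "dz": -13, "turn": 0, "claw": 2}, {"dx": 23, "dy": 1.7, "dz": -13, "turn": 0, "claw": 2}, {"dx": 27, "dy": 2, "dz": -13, "turn": 0, "claw": 2}, {"dx": 30.5, "dy": 2.2, "dz": -13, "turn": 0, "claw": 2}, {"dx": 32.5, "dy": 2.4, "dz": -13, "turn": 0, "claw": 2}, {"dx": 33.3, "dy": 2.4, "dz": -13, "turn": 0, "claw": 2}, {"dx": 33.3, "dy": 2.4, "dz": -13, "turn": 0, "claw": 2}, {"dx": 33.3, "dy": 2.4, "dz": -13, "turn": 0, "claw": 2}, {"dx": 33.3, "dy": 2.4, "dz": -13, "turn": 0, "claw": 2}]}}

```text
t: 19.55
ee_pos: [0.6262, -0.0061, 0.1137]
orientation: [[0.588, 0.809, -0.0], [0.809, -0.588, -0.0], [-0.0, -0.0, -1.0]]
wrist_force: [0.2, -0.6, -0.6]
grip_width: 0.0225
gripper_force: 34.3
```

```bash
python3 - <<'E'
from h import *
go(.627,-.005,-.0115); c=snap('wrist','w9.png'); im=c['frame'].astype(int)
m=((im[...,0]>120)&(im[...,1]>100)&(im[...,2]<60)).astype(np.uint8);n,l,st,ce=cv2.connectedComponentsWithStats(m)
i=1+st[1:,4].argmax();h,_=cv2.findContours((l==i).astype(np.uint8),0,2);print(cv2.approxPolyDP(h[0],8,True)[:,0].tolist(),ce[i])
b=im[230:330,240:320];print('brown px',((b[...,0]>60)&(b[...,0]<150)&(b[...,1]<80)&(b[...,2]<80)&(b[...,0]-b[...,2]>25)).sum())
E
```

```text
t 19.6 at [ 0.6262 -0.0061  0.1137] yaw 54.0 -> dx 0.14 dy 0.00 dz 12.52 turn 0.000
[[262, 108], [194, 178], [255, 235], [289, 224], [319, 249], [361, 208]] [276.56473287 183.37102589]
brown px 1914
```

Emit:
{"op": "play_rows", "data": {"motion": [{"dx": 0.1, "dy": 0, "dz": 4, "turn": 0, "claw": 2}, {"dx": 0.1, "dy": 0, "dz": 8, "turn": 0, "claw": 2}, {"dx": 0.1, "dy": 0, "dz": 11, "turn": 0, "claw": 2}, {"dx": 0.1, "dy": 0, "dz": 12, "turn": 0, "claw": 2}, {"dx": 0.1, "dy": 0, "dz": 12.3, "turn": 0, "claw": 2}, {"dx": 0.1, "dy": 0, "dz": 12.4, "turn": 0, "claw": 2}, {"dx": 0.1, "dy": 0, "dz": 12.4, "turn": 0, "claw": 2}]}}

```text
t: 20.3
ee_pos: [0.6286, -0.0045, -0.0087]
orientation: [[0.587, 0.81, 0.003], [0.81, -0.587, -0.0], [0.001, 0.003, -1.0]]
wrist_force: [-0.2, -0.6, -0.2]
grip_width: 0.0224
gripper_force: 34.3
```

Emit:
{"op": "play_rows", "data": {"motion": [{"dx": 0, "dy": 0, "dz": 0.05, "turn": 0, "claw": 2}, {"dx": 0, "dy": 0, "dz": 0.1, "turn": 0, "claw": 2}]}}

```text
t: 20.5
ee_pos: [0.6281, -0.0042, -0.0104]
orientation: [[0.587, 0.81, 0.002], [0.81, -0.587, -0.0], [0.001, 0.002, -1.0]]
wrist_force: [-0.8, 0.1, -0.6]
grip_width: 0.0227
gripper_force: 34.3
```

Emit:
{"op": "play_rows", "data": {"motion": [{"dx": 0, "dy": 0, "dz": 0.1, "turn": 0, "claw": 2}, {"dx": 0, "dy": 0, "dz": 0.1, "turn": 0, "claw": 2}]}}

```text
t: 20.7
ee_pos: [0.6278, -0.0041, -0.0119]
orientation: [[0.587, 0.81, 0.001], [0.81, -0.587, -0.0], [0.0, 0.001, -1.0]]
wrist_force: [-0.5, 0.2, 3.7]
grip_width: 0.0225
gripper_force: 34.9
```

Emit:
{"op": "play_rows", "data": {"motion": [{"dx": 0, "dy": 0, "dz": 0.05, "turn": 0, "claw": 2}, {"dx": 0, "dy": 0, "dz": 0.05, "turn": 0, "claw": 2}]}}

```text
t: 20.9
ee_pos: [0.6278, -0.0041, -0.0119]
orientation: [[0.587, 0.81, 0.001], [0.81, -0.587, -0.0], [0.001, 0.001, -1.0]]
wrist_force: [-1.6, 0.8, 7.3]
grip_width: 0.0226
gripper_force: 35.4
```

Emit:
{"op": "play_rows", "data": {"motion": [{"dx": 0, "dy": 0, "dz": 0, "turn": 0, "claw": 4.5}, {"dx": 0, "dy": 0, "dz": 0, "turn": 0, "claw": 4.5}, {"dx": 0, "dy": 0, "dz": 0, "turn": 0, "claw": 4.5}, {"dx": 0, "dy": 0, "dz": 0, "turn": 0, "claw": 4.5}, {"dx": 0, "dy": 0, "dz": -1, "turn": 0, "claw": 4.5}, {"dx": 0, "dy": 0, "dz": -3, "turn": 0, "claw": 4.5}, {"dx": 0, "dy": 0, "dz": -7, "turn": 0, "claw": 4.5}, {"dx": 0, "dy": 0, "dz": -11, "turn": 0, "claw": 4}, {"dx": -16.6, "dy": -10.1, "dz": -13, "turn": 0, "claw": 4}, {"dx": -16.6, "dy": -10.1, "dz": -13, "turn": 0, "claw": 4}, {"dx": -16.6, "dy": -10.1, "dz": -13, "turn": 0, "claw": 4}, {"dx": -16.6, "dy": -10.1, "dz": -13, "turn": 0, "claw": 4}, {"dx": -16.6, "dy": -10.1, "dz": -13, "turn": 0, "claw": 4}, {"dx": -16.6, "dy": -10.1, "dz": -13, "turn": 0, "claw": 4}, {"dx": -16.6, "dy": -10.1, "dz": -13, "turn": 0, "claw": 4}, {"dx": -16.6, "dy": -10.1, "dz": -13, "turn": 0, "claw": 4}, {"dx": -16.6, "dy": -10.1, "dz": -13, "turn": 0, "claw": 4}]}}

```text
t: 22.6
ee_pos: [0.4489, -0.0789, 0.1167]
orientation: [[0.586, 0.81, -0.0], [0.81, -0.586, 0.0], [-0.0, -0.0, -1.0]]
wrist_force: [0.4, -0.3, -0.6]
grip_width: 0.0395
gripper_force: 0.0
```

```bash
python3 - <<'E'
from h import *
c=snap('wrist','w10.png'); im=c['frame'].astype(int);o=bot.get_obs();R=o['orientation'];p=o['ee_pos'];print(p)
m=((im[...,2]>90)&(im[...,2]-im[...,0]>50)&(im[...,2]-im[...,1]>35)).astype(np.uint8);n,l,st,ce=cv2.connectedComponentsWithStats(m)
for i in range(1,n):
    if st[i,4]<100: continue
    h,_=cv2.findContours((l==i).astype(np.uint8),0,2);r=cv2.minAreaRect(h[0]);b=cv2.boxPoints(r)
    print(st[i].tolist(),r)
    if min(r[1])<25:
        L=sorted([(np.linalg.norm(b[k]-b[(k+1)%4]),k) for k in range(4)])
        e=[(b[k]+b[(k+1)%4])/2 for _,k in L[:2]];w=[px2w('w10.png',*q,.007,True) for q in e]
        print('ends',w,'mid',(w[0]+w[1])/2,np.linalg.norm(w[0]-w[1]),np.degrees(np.arctan2(*(w[0]-w[1])[1::-1])),'tool',(R.T@((w[0]+w[1])/2-p)*100).round(2))
crop('w10.png',0,0,560,420,1.428,'w10b.png')
E
```

```text
[ 0.4486991  -0.07895595  0.11669769]
[270, 126, 13, 125, 1308] ((276.0, 188.0), (124.0, 12.0), 90.0)
ends [array([ 0.4823, -0.03  ,  0.007 ]), array([ 0.4137, -0.1246,  0.007 ])] mid [ 0.448  -0.0773  0.007 ] 0.11685512397836904 54.05193367065804 tool [ 0.09 -0.15 10.97]
[441, 186, 100, 144, 5686] ((498.616455078125, 256.221435546875), (122.81021118164062, 91.25958251953125), 67.69379425048828)
```

View pics/w10b.png

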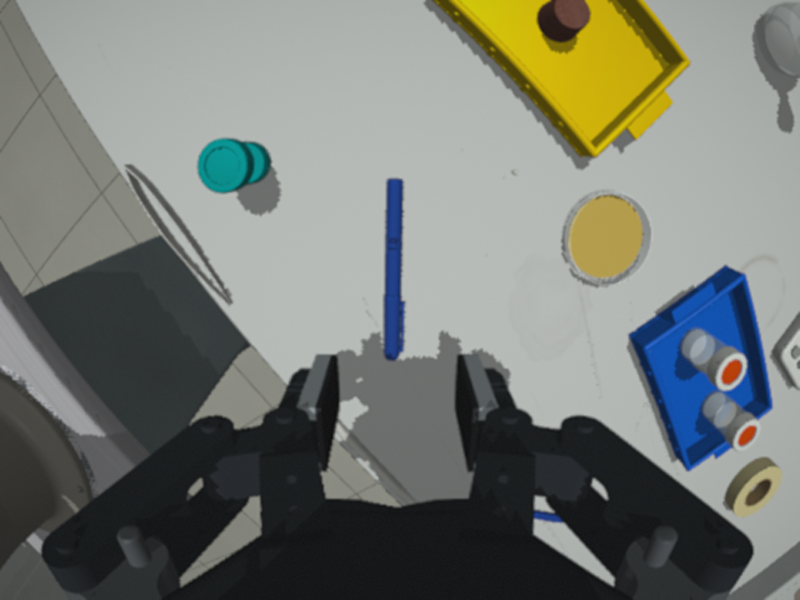

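The long pen lies under the gripper, ends at (395,180) and (392,358), aligned with tool x. The stopper stands in the yellow tray at (565,18). Descending with the fingers partly closed and feeling for the bench.

Emit:
{"op": "play_rows", "data": {"motion": [{"dx": 0.1, "dy": -0.12, "dz": 3, "turn": 0, "claw": 2.4}, {"dx": 0.1, "dy": -0.12, "dz": 7, "turn": 0, "claw": 2.4}, {"dx": 0.1, "dy": -0.12, "dz": 10.5, "turn": 0, "claw": 2.4}, {"dx": 0.1, "dy": -0.12, "dz": 12.5, "turn": 0, "claw": 2.4}, {"dx": 0.1, "dy": -0.12, "dz": 13.2, "turn": 0, "claw": 2.4}, {"dx": 0.1, "dy": -0.12, "dz": 13.4, "turn": 0, "claw": 2.4}, {"dx": 0.1, "dy": -0.12, "dz": 13.5, "turn": 0, "claw": 2.4}, {"dx": 0.1, "dy": -0.12, "dz": 13.5, "turn": 0, "claw": 2.4}]}}

```text
t: 23.45
ee_pos: [0.4487, -0.0781, -0.0171]
orientation: [[0.587, 0.81, 0.002], [0.81, -0.587, -0.001], [0.0, 0.002, -1.0]]
wrist_force: [-0.6, 0.1, 0.8]
grip_width: 0.024
gripper_force: 0.0
```

Emit:
{"op": "play_rows", "data": {"motion": [{"dx": 0, "dy": 0, "dz": 0.1, "turn": 0, "claw": 2.4}, {"dx": 0, "dy": 0, "dz": 0.2, "turn": 0, "claw": 2.4}, {"dx": 0, "dy": 0, "dz": 0.2, "turn": 0, "claw": 2.4}]}}

```text
t: 23.75
ee_pos: [0.4479, -0.0779, -0.0198]
orientation: [[0.587, 0.81, 0.0], [0.81, -0.587, -0.0], [0.0, 0.001, -1.0]]
wrist_force: [0.1, -1.1, -0.8]
grip_width: 0.024
gripper_force: 0.0
```

Emit:
{"op": "play_rows", "data": {"motion": [{"dx": 0, "dy": 0, "dz": 0.1, "turn": 0, "claw": 2.4}, {"dx": 0, "dy": 0, "dz": 0.2, "turn": 0, "claw": 2.4}, {"dx": 0, "dy": 0, "dz": 0.2, "turn": 0, "claw": 2.4}]}}

```text
t: 24.05
ee_pos: [0.4477, -0.0778, -0.0221]
orientation: [[0.587, 0.81, -0.0], [0.81, -0.587, 0.0], [-0.0, -0.0, -1.0]]
wrist_force: [-0.4, 0.5, -0.6]
grip_width: 0.024
gripper_force: 0.0
```

Emit:
{"op": "play_rows", "data": {"motion": [{"dx": 0, "dy": 0, "dz": 0.1, "turn": 0, "claw": 2.4}, {"dx": 0, "dy": 0, "dz": 0.1, "turn": 0, "claw": 2.4}]}}

```text
t: 24.25
ee_pos: [0.4477, -0.0778, -0.0231]
orientation: [[0.587, 0.81, -0.0], [0.81, -0.587, 0.0], [-0.0, -0.0, -1.0]]
wrist_force: [0.1, 0.9, -0.8]
grip_width: 0.0241
gripper_force: 0.0
```

Emit:
{"op": "play_rows", "data": {"motion": [{"dx": 0, "dy": 0, "dz": 0.1, "turn": 0, "claw": 2.4}, {"dx": 0, "dy": 0, "dz": 0.1, "turn": 0, "claw": 2.4}]}}

```text
t: 24.45
ee_pos: [0.4478, -0.0778, -0.0241]
orientation: [[0.587, 0.81, -0.0], [0.81, -0.587, -0.0], [-0.0, -0.0, -1.0]]
wrist_force: [-0.1, -0.6, -0.9]
grip_width: 0.0241
gripper_force: 0.0
```

Emit:
{"op": "play_rows", "data": {"motion": [{"dx": 0, "dy": 0, "dz": 0, "turn": 0, "claw": 1.6}, {"dx": 0, "dy": 0, "dz": 0, "turn": 0, "claw": 0.4}, {"dx": 0, "dy": 0, "dz": 0, "turn": 0, "claw": 0.4}, {"dx": 0, "dy": 0, "dz": 0, "turn": 0, "claw": 0.4}, {"dx": 0, "dy": 0, "dz": 0, "turn": 0, "claw": 0.4}, {"dx": 0, "dy": 0, "dz": 0, "turn": 0, "claw": 0.4}], "force": 35}}

```text
t: 25.05
ee_pos: [0.4479, -0.0778, -0.0239]
orientation: [[0.587, 0.81, 0.0], [0.81, -0.587, -0.0], [-0.0, 0.0, -1.0]]
wrist_force: [-0.3, 0.3, 3.3]
grip_width: 0.0093
gripper_force: 35.4
```

```bash
python3 - <<'E'
from h import *
go(.582,.2885,.1,86)
E
```

```text
t 25.1 at [ 0.4479 -0.0778 -0.0239] yaw 54.1 -> dx 37.53 dy -10.63 dz -12.39 turn -0.557
```

Emit:
{"op": "play_rows", "data": {"motion": [{"dx": 0, "dy": 0, "dz": -1, "turn": 0, "claw": 0.4}, {"dx": 0, "dy": 0, "dz": -3, "turn": 0, "claw": 0.4}, {"dx": 0, "dy": 0, "dz": -7, "turn": 0, "claw": 0.4}, {"dx": 0, "dy": 0, "dz": -11, "turn": 0, "claw": 0.4}, {"dx": 0, "dy": 0, "dz": -14, "turn": 0, "claw": 0.4}, {"dx": 4, "dy": -1, "dz": -14, "turn": -0.08, "claw": 0.4}, {"dx": 8, "dy": -2, "dz": -14, "turn": -0.16, "claw": 0.4}, {"dx": 12, "dy": -3, "dz": -14, "turn": -0.24, "claw": 0.4}, {"dx": 16, "dy": -4.2, "dz": -14, "turn": -0.32, "claw": 0.4}, {"dx": 20, "dy": -5.5, "dz": -14, "turn": -0.4, "claw": 0.4}, {"dx": 24, "dy": -6.8, "dz": -14, "turn": -0.48, "claw": 0.4}, {"dx": 28, "dy": -8, "dz": -14, "turn": -0.53, "claw": 0.4}, {"dx": 32, "dy": -9, "dz": -14, "turn": -0.557, "claw": 0.4}, {"dx": 35, "dy": -10, "dz": -14, "turn": -0.557, "claw": 0.4}, {"dx": 37, "dy": -10.5, "dz": -14, "turn": -0.557, "claw": 0.4}, {"dx": 37.5, "dy": -10.6, "dz": -14, "turn": -0.557, "claw": 0.4}, {"dx": 37.5, "dy": -10.6, "dz": -14, "turn": -0.557, "claw": 0.4}, {"dx": 37.5, "dy": -10.6, "dz": -14, "turn": -0.557, "claw": 0.4}]}}

```text
t: 26.85
ee_pos: [0.5817, 0.287, 0.116]
orientation: [[0.071, 0.998, -0.001], [0.998, -0.071, -0.001], [-0.001, -0.001, -1.0]]
wrist_force: [-0.4, 0.3, -0.2]
grip_width: 0.0097
gripper_force: 35.0
```

```bash
python3 - <<'E'
from h import *
c=snap('wrist','w11.png'); crop('w11.png',0,0,560,420,1.428,'w11b.png'); go(.582,.2885,.1,86)
E
```

```text
t 26.9 at [0.5818 0.2868 0.1162] yaw 85.9 -> dx 0.17 dy 0.01 dz 1.62 turn -0.001
```

View pics/w11b.png

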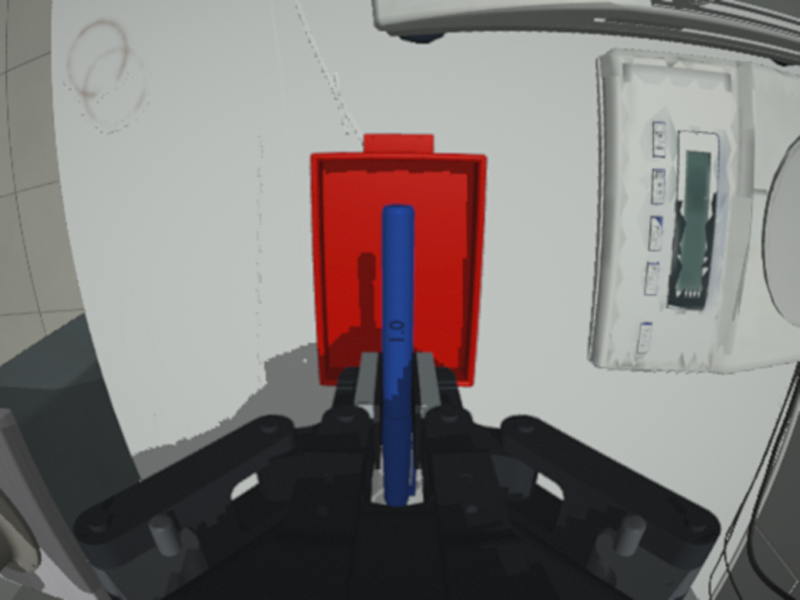

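Wrist view: the pen is held level over the red tray, ends at (398,206) and (397,503). Rim corners are at (312,156), (486,156), (320,384) and (473,384).

```bash
python3 - <<'E'
from h import *
W=lambda u,v,z:px2w('w11.png',u/1.4285,v/1.4285,z,True)
o=bot.get_obs();R=o['orientation'];p=o['ee_pos'];T=lambda w:(R.T@(w-p)*100).round(2)
C=[W(*q,.024) for q in [(312,156),(486,156),(473,384),(320,384)]]
print([T(c).tolist() for c in C],'centre',T(sum(C)/4))
z=p[2]+.030
for zz in(z,z+.006):print('pen ends',T(W(398,206,zz)),T(W(397,503,zz)))
E
```

```text
[[7.48, -4.77, 9.22], [7.5, 5.15, 9.21], [-6.92, 5.05, 9.22], [-6.93, -4.95, 9.22]] centre [0.28 0.12 9.22]
pen ends [ 5.96  0.09 -3.  ] [-5.89  0.07 -3.  ]
pen ends [ 6.03  0.09 -3.6 ] [-5.32  0.07 -3.6 ]
```

Emit:
{"op": "play_rows", "data": {"motion": [{"dx": 0.25, "dy": 0.05, "dz": 1, "turn": 0, "claw": 0.4}, {"dx": 0.25, "dy": 0.05, "dz": 4, "turn": 0, "claw": 0.4}, {"dx": 0.25, "dy": 0.05, "dz": 7.5, "turn": 0, "claw": 0.4}, {"dx": 0.25, "dy": 0.05, "dz": 10.5, "turn": 0, "claw": 0.4}, {"dx": 0.25, "dy": 0.05, "dz": 12.3, "turn": 0, "claw": 0.4}, {"dx": 0.25, "dy": 0.05, "dz": 13, "turn": 0, "claw": 0.4}, {"dx": 0.25, "dy": 0.05, "dz": 13.3, "turn": 0, "claw": 0.4}, {"dx": 0.25, "dy": 0.05, "dz": 13.4, "turn": 0, "claw": 0.4}, {"dx": 0.25, "dy": 0.05, "dz": 13.4, "turn": 0, "claw": 0.4}]}}

```text
t: 27.8
ee_pos: [0.5834, 0.2907, -0.0169]
orientation: [[0.07, 0.998, 0.002], [0.998, -0.07, 0.001], [0.001, 0.002, -1.0]]
wrist_force: [0.5, -0.7, -0.6]
grip_width: 0.0093
gripper_force: 35.0
```

Emit:
{"op": "play_rows", "data": {"motion": [{"dx": 0, "dy": 0, "dz": 0.1, "turn": 0, "claw": 0.4}, {"dx": 0, "dy": 0, "dz": 0.1, "turn": 0, "claw": 0.4}]}}

```text
t: 28.0
ee_pos: [0.5831, 0.2907, -0.0183]
orientation: [[0.07, 0.998, 0.001], [0.998, -0.07, 0.0], [0.0, 0.001, -1.0]]
wrist_force: [-0.2, 0.0, -0.4]
grip_width: 0.0095
gripper_force: 35.0
```

Emit:
{"op": "play_rows", "data": {"motion": [{"dx": 0, "dy": 0, "dz": 0.05, "turn": 0, "claw": 0.4}, {"dx": 0, "dy": 0, "dz": 0.05, "turn": 0, "claw": 0.4}]}}

```text
t: 28.2
ee_pos: [0.5827, 0.2905, -0.0194]
orientation: [[0.07, 0.998, 0.0], [0.998, -0.07, -0.0], [-0.0, 0.0, -1.0]]
wrist_force: [0.0, 0.8, -0.5]
grip_width: 0.0099
gripper_force: 35.0
```

Emit:
{"op": "play_rows", "data": {"motion": [{"dx": 0, "dy": 0, "dz": 0.05, "turn": 0, "claw": 0.4}, {"dx": 0, "dy": 0, "dz": 0.1, "turn": 0, "claw": 0.4}]}}

```text
t: 28.4
ee_pos: [0.5828, 0.2906, -0.0199]
orientation: [[0.07, 0.998, 0.0], [0.998, -0.07, -0.0], [-0.0, 0.0, -1.0]]
wrist_force: [-1.6, -0.7, 8.3]
grip_width: 0.0097
gripper_force: 35.9
```

Emit:
{"op": "play_rows", "data": {"motion": [{"dx": 0, "dy": 0, "dz": 0, "turn": 0, "claw": 2.8}, {"dx": 0, "dy": 0, "dz": 0, "turn": 0, "claw": 2.8}, {"dx": 0, "dy": 0, "dz": 0, "turn": 0, "claw": 2.8}, {"dx": 0, "dy": 0, "dz": 0, "turn": 0, "claw": 2.8}, {"dx": 0, "dy": 0, "dz": -1, "turn": 0, "claw": 2.8}, {"dx": 0, "dy": 0, "dz": -3, "turn": 0, "claw": 2.8}, {"dx": 0, "dy": 0, "dz": -7, "turn": 0, "claw": 2.8}, {"dx": 0, "dy": 0, "dz": -11, "turn": 0, "claw": 2.8}, {"dx": -3, "dy": 0, "dz": -15, "turn": 0, "claw": 4}, {"dx": -7, "dy": 0, "dz": -18, "turn": 0, "claw": 4}, {"dx": -10, "dy": 0, "dz": -19, "turn": 0, "claw": 4}, {"dx": -10, "dy": 0, "dz": -19, "turn": 0, "claw": 4}, {"dx": -10, "dy": 0, "dz": -19, "turn": 0, "claw": 4}, {"dx": -10, "dy": 0, "dz": -19, "turn": 0, "claw": 4}]}}

```text
t: 29.8
ee_pos: [0.5753, 0.1916, 0.169]
orientation: [[0.069, 0.998, -0.001], [0.998, -0.069, 0.0], [0.0, -0.001, -1.0]]
wrist_force: [0.1, 0.0, 0.5]
grip_width: 0.0404
gripper_force: 0.0
```

```bash
python3 - <<'E'
from h import *
c=snap('wrist','w12.png');im=c['frame'].astype(int)
print(bot.get_obs()['ee_pos'])
m=((im[...,2]>70)&(im[...,2]-im[...,0]>40)&(im[...,2]-im[...,1]>30)).astype(np.uint8);n,l,st,ce=cv2.connectedComponentsWithStats(m)
for i in range(1,n):
    if st[i,4]<100: continue
    h,_=cv2.findContours((l==i).astype(np.uint8),0,2);r=cv2.minAreaRect(h[0]);b=cv2.boxPoints(r);L=sorted([(np.linalg.norm(b[k]-b[(k+1)%4]),k) for k in range(4)])
    e=[px2w('w12.png',*((b[k]+b[(k+1)%4])/2),.011,True) for _,k in L[:2]];print(st[i].tolist(),e,np.linalg.norm(e[0]-e[1]))
m=((im[...,0]>110)&(im[...,1]<70)&(im[...,2]<60)).astype(np.uint8);n,l,st,ce=cv2.connectedComponentsWithStats(m);i=1+st[1:,4].argmax();print('red',st[i].tolist())
# final vial/bung check, side camera vs. start
d=snap('side','s12.png')['frame'].astype(int)
m=((d[...,0]>140)&(d[...,1]<100)&(d[...,2]<80)).astype(np.uint8);n,l,st,ce=cv2.connectedComponentsWithStats(m)
for i in range(1,n):
    if st[i,4]>8: print('orange/red',st[i].tolist(),px2w('s12.png',*ce[i],.056))
m=((d[...,0]>50)&(d[...,0]<140)&(d[...,0]-d[...,1]>20)&(abs(d[...,1]-d[...,2])<15)).astype(np.uint8);n,l,st,ce=cv2.connectedComponentsWithStats(m)
for i in range(1,n):
    if st[i,4]>60: print('brown',st[i].tolist(),px2w('s12.png',*ce[i],.018))
for q in [(.5765,-.1405,.014),(.578,.14,.03)]:
    u,v=w2px('s12.png',q).astype(int);a=load('side0.png')['im'].astype(int)[v-15:v+15,u-18:u+18];print('diff',abs(a-d[v-15:v+15,u-18:u+18]).mean())
E
```

```text
[0.57522809 0.19179229 0.16868389]
[274, 27, 12, 115, 1080] [array([0.5887, 0.3498, 0.011 ]), array([0.5806, 0.2321, 0.011 ])] 0.11797838785133487
red [233, 27, 89, 126, 9418]
orange/red [367, 53, 8, 2, 9] [0.9012 2.0525 0.056 ]
orange/red [317, 180, 8, 2, 9] [0.6046 0.1448 0.056 ]
orange/red [315, 259, 9, 4, 31] [ 0.6023 -0.2561  0.056 ]
orange/red [314, 279, 10, 5, 37] [ 0.6015 -0.3279  0.056 ]
orange/red [374, 315, 6, 4, 16] [ 0.6983 -0.4285  0.056 ]
brown [366, 37, 74, 19, 811] [1.156  2.5614 0.018 ]
brown [292, 162, 39, 29, 805] [0.58   0.2678 0.018 ]
brown [473, 253, 22, 21, 324] [ 0.946  -0.1843  0.018 ]
diff 6.715740740740741
diff 5.336728395061728
```

```bash
python3 -c "
from rig import sign_off
print(sign_off())"
```

```text
the job is handed in; nothing more can be done
None
```

Job handed in at about 30 s: both vials stand upright in the blue tray, the stopper is in the yellow tray, the long pen lies flat in the red tray, and the beaker and petri dish look undisturbed in the side camera.

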